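# Close the ultrasonic cleaner and set its timer

### The job

Get the ultrasonic cleaner ready for a run: stand the paint pot, which is in the cover's way at the edge of the tank, upright in the free corner of the deck behind the timer dial, fold the basket's wire handle down flat inside the tank, and bring the loose round cover over the opening so that it drops in and sits level all round. Then, with the cover on, turn the timer dial to the one long mark on its scale. Leave the glue bottle and the dropper bottle beside the cleaner standing where they are.

Things in the scene. Friction and masses are not known exactly. Their poses are not given: they have to be found in the camera images.
- cleaner: bench ultrasonic cleaner, fixed: white box 312 mm long (along its own y) x 177 mm wide (its x) with a flat metal deck 66 mm above the table. Origin: centre of the underside. Its -x long side faces the robot; at yaw 0 its y points to the robot's left. Tank opening at y = +16 mm, timer dial at the +y end, the cover starts on the deck at the -y end
- tank_rim (a point): centre of the round tank opening, in the plane of the deck (66 mm above the table); axes as the cleaner's. The opening has diameter 89 mm through an 8 mm deck; the tank below is 50 mm deep and holds a fixed wire basket whose rim is 16 mm below the deck
- paint_pot9: loose paint pot with a domed white cap, 0.03 kg, about 35 mm across (41 mm over the tab of its cap), 52 mm tall; origin centre of underside, z up. Starts standing on the deck at the robot's side of the tank opening, where the seated cover would strike it; can be gripped across at any yaw
- deck_corner (a point): middle of the free corner of the deck behind the dial (cleaner's +x, +y corner), on the deck's surface: 55 mm to the +x side of the cleaner's centre line and 106 mm from the tank centre towards the +y end; axes as the cleaner's
- basket_handle (a joint): wire handle of the basket, angle in rad: 0 stands upright, grows as it leans to the cleaner's +x side, negative to -x; stops at -1.5 and +1.5, where it lies flat in the tank. Folding to either side will do. It swings about the cleaner's y direction on a line through the tank centre 16 mm below the deck; stiff: stays where it is left, about 1 N at the bar moves it
- handle_bar (a point): middle of the handle's straight top bar (26 mm long along the cleaner's y, with a black sleeve of diameter 7 mm), 28 mm from its hinge line; upright it is 12 mm above the deck, folded flat 14 mm below it and 28 mm to the side of the tank centre
- cover: loose round grey cover, about 0.16 kg, no knob, too wide to grip across: flange 114 mm in diameter, 8 mm thick, over a plug 85 mm in diameter, 5 mm deep. Origin: centre of the plug's underside, z up. Starts flat on its plug on the deck beside the opening (flange 5 to 13 mm above the deck); slides when pushed at the flange's edge
- cover_flange (a point): centre of the flange's underside on the cover, 5 mm above the cover's origin. Over the opening the plug drops in 5 mm with 2 mm play all round; the flange then rests on the deck (0 to 8 mm above it) and this point is level with tank_rim
- timer_dial (a joint): timer dial angle in rad, grows clockwise seen from above: 0 points at the off dot (cleaner's -x side), the long mark is at 1.571 (pointing to the cleaner's +y end), short ticks every 0.524; ends at 0 and 4.71; stiff enough to stay where it is left (about 0.03 N m)
- dial_grip (a point): on the dial's vertical axis, 26 mm above the deck; turns with the dial: its own -x points along the pointer. Black dial: a grip bar 40 mm long (its x) x 13 mm wide (its y), from 10 to 34 mm above the deck, over a skirt of diameter 41 mm. The axis is 101 mm from the tank centre towards the cleaner's +y end and 32 mm to its -x side
- dial_pointer (a point): end of the white pointer line on top of the grip bar, 34 mm above the deck, 20 mm from the axis
- craft_glue: bystander: tall glue bottle, 36x60x185 mm, standing on the table beyond the dial end of the cleaner; origin centre of underside
- paint_dropper3: bystander: dropper bottle, 26x26x82 mm, standing on the table beyond the cover end of the cleaner; origin centre of underside
Not all that is in view belongs to the job. What is shaped like the paint_pot9 but blue or purple is not meant.

How it is judged:
By the outcome, as a careful person would: the job done as asked, in the order asked, and still so for the second after the job is handed in, with the robot touching nothing.
It also fails if it takes over 61 s, if anything falls off the work surface, if the arm or the gripper's body presses on something with over 40 N, if the wrist force passes 120 N, or if a joint passes its speed limit or range.

### The arm

A 6-joint arm with a two-finger parallel gripper is mounted at the origin on a cart in front of the work surface, level with it; the furniture and walls round the work are solid. World frame = base frame: x ahead of the robot, y to its left, z up, the work surface at z = 0. Lengths are in m, angles in rad, forces in N, time in s.
With the tool pointing down it reaches from about 0.325 to 0.925 m from the base axis. Payload 3.1 kg.
Tool frame: the origin (TCP) lies at the very end of the fingers, on their centre line; the grasp point (between the pads) lies 19 mm behind it (robot.tcp_to_grasp is the distance from the TCP to the grasp point, in m); z points along the fingers, y is the line along which they close (so a half turn about z gives the same grasp; the last joint's range is limited). The gripper opens to 85 mm and grips with 20 to 120 N. Pads are 22 mm wide; open, the fingers measure 114 mm over their backs; the gripper's body (76 mm by 85 mm) begins 54 mm behind the grasp point. The pads swing forward as they close: fully open they stand 13 mm farther back than shut.
Start: joints at [1.17, 0.217, 1.613, -0, 1.311, -0.112], TCP at [0.178, 0.599, 0.231] pointing down, gripper open.
Joint ranges: [-2.75, 2.75], [-0.78, 2.1], [0.31, 2.55], [-1.13, 4.27], [0.13, 2.63], [-2.58, 2.58]. Speed limits (rad/s): [2.79, 2.79, 3.14, 3.14, 3.14, 3.14].

### API

Orientations are given as [roll, pitch, yaw] about the fixed x, y, z axes, in that order (R = Rz(yaw) Ry(pitch) Rx(roll)).
In Python, from bench import robot, vision, sign_off gives the robot as it stands. The module is installed in compiled form; this text tells all that it offers.
- The arm moves only by the shell command python3 -m creep 'ROWS' [OPENING]. ROWS is JSON, a list of rows, each an object with "offset": the shift along the tool's x, y, z in cm, a list of three; "twist": the turn, a rotation vector about the tool's x, y, z in degrees, a list of three. In form: [{"offset": [tx, ty, tz], "twist": [rx, ry, rz]}, ...]. A call has 1 to 10 rows; each row is the pose to reach, as a shift and turn from the pose commanded when the call began, along the tool's axes at that moment; what a row does not reach only later rows make up. A row lasts 1/10 s, in which the tool goes at most 50 mm and 8.59 degrees, less where a joint would pass 70% of its speed; a pose out of reach is approached as far as the arm can. A call with a gripper value outside its range is refused whole. OPENING is the finger opening in cm, from 0 to 8.54, set as the call begins (- or left out, the last holds). The fingers move at their own pace and stop on an object; the grip force is fixed at half the most. Time passes only in rows, so rows that repeat a pose let the fingers close. It gives the time, the measured TCP pose, the force, the opening and the grip force at its end, in the units of the state.
- robot.get_obs(): the state, without advancing time (a new reading comes with each control period).
- vision.grab_frame(name): name is "scene" or "top"; returns the picture (480x640x3 uint8, red, green, blue); there is no depth.
- vision.calibration(name): a dict with "intrinsics" (3x3 intrinsics, pixels), "T" (4x4, takes a point from camera to world coordinates). Camera axes: x right, y up, looking along -z (the intrinsics and any distortion apply to the point x, -y, -z); pixel columns grow to the right and rows downward; lengths in m; the calibration is good to about 2 mm. A picture is of the moment at which its call begins. calibration takes no time and is no camera call.
- sign_off(): hands the job in; it is judged then, once.
Trained networks look in the newest picture that a camera, given by its name, has taken for a name from the list of things; names that differ only in an ending like _2 or _b are one class to them, and where a whole thing is asked for, a point or a joint stands for the part that bears it (a point fixed in the world has none). Each returns a list of dicts, best first, with "p" (0 to 1); they miss things now and then, are a little off and sometimes report something else, mostly with a low value. They report only what shows in the picture. A call takes as long as a camera call. They do not tell look-alikes from the thing itself.
- vision.boxes_of(camera, thing): "box" ([left, top, right, bottom] as shares, 0 to 1, of the picture: columns of its width, rows of its height, round what is visible of it).
- vision.masks_of(camera, thing): "pixels" (480x640 bool, what is visible of it) and "box" ([left, top, right, bottom] as shares, 0 to 1, of the picture: columns of its width, rows of its height, round what is visible of it).
- vision.place_of(camera, thing): "position" ([column, row] as shares, 0 to 1, of the picture: columns of its width, rows of its height: a listed point, or the origin of a listed thing).
The state is a dict: "time": time; "qpos": joint angles; "joint_vel": joint speeds; "tau": joint torques, N m; "tcp_pos": TCP position; "eef_rot": TCP orientation; "wrist_force": force on the tool from outside, world axes, zero at the start; "moment": the same for the moment, N m; "finger_gap": finger opening in m; "finger_force": force on a finger pad.
Only numpy, scipy, OpenCV 4.12 (cv2) and the standard library are available. Lean on these libraries where they do the work, as an engineer would, in place of code of your own. Each camera call takes 0.05 s, during which the arm holds its last target. There are 200 camera calls.

## Working session

There is one attempt and no reset: what is moved stays moved. The work goes in short steps, Python scripts to look and compute and a shell command to move; the robot and the scene stay as the last step left them, time stands still between calls to the robot, and variables do not carry over. Pictures are saved under pics/ and viewed, at most 10 in all, crops included, and the job is handed in when it is done.

```bash
mkdir -p pics; cat > h.py <<'E'
import numpy as np, cv2
from bench import robot, vision
from scipy.spatial.transform import Rotation as R
def ray(cam,px):
    c=vision.calibration(cam);K=np.array(c["intrinsics"]);T=np.array(c["T"])
    u=px[0];v=px[1]
    d=np.linalg.inv(K)@[u,v,1]; d=np.array([d[0],-d[1],-d[2]])
    return T[:3,3],T[:3,:3]@d
def at(cam,px,z):
    o,d=ray(cam,px); return o+d*(z-o[2])/d[2]
def proj(cam,p):
    c=vision.calibration(cam);K=np.array(c["intrinsics"]);T=np.array(c["T"])
    q=np.linalg.inv(T)@np.r_[p,1]; q=K@[q[0],-q[1],-q[2]]; return q[:2]/q[2]
def place(cam,t,z):
    return [(round(r["p"],2),np.round(at(cam,np.array(r["position"])*[640,480],z),4)) for r in vision.place_of(cam,t)[:3]]
def shot(cam,name):
    f=vision.grab_frame(cam); cv2.imwrite(f"pics/{name}.png",f[:,:,::-1]); return f
E
python3 - <<'E'
from h import *
print(robot.get_obs(), robot.tcp_to_grasp)
for c in("scene","top"):
    shot(c,c+"0"); k=vision.calibration(c); print(c,k)
    for t,z in (("tank_rim",.066),("paint_pot9",.066),("deck_corner",.066),("handle_bar",.078),("cover",.066),("cover_flange",.071),("dial_grip",.092),("dial_pointer",.1),("cleaner",0),("craft_glue",0),("paint_dropper3",0)):
        print(t,place(c,t,z))
E
```

```text
{'time': 0.0, 'qpos': array([ 1.16980176e+00,  2.17800329e-01,  1.61495980e+00, -1.57899288e-05,
        1.31130444e+00, -1.12192315e-01]), 'joint_vel': array([-7.39987308e-05,  6.18202768e-05, -1.87863660e-03, -1.51634258e-04,
        3.24790967e-04,  8.23751781e-04]), 'tau': array([-6.91008790e-04, -3.96851850e+01, -3.03849077e+01, -1.62311667e-04,
        9.77533346e-03,  6.48970637e-07]), 'tcp_pos': array([0.1776536 , 0.59834948, 0.22992624]), 'eef_rot': array([-3.13913457e+00, -2.61593097e-04,  2.85279415e+00]), 'wrist_force': array([-0.38437297, -0.11874694,  0.18759452]), 'moment': array([ 0.0528971 , -0.01188629, -0.04004209]), 'finger_force': 0.0, 'finger_gap': 0.08562408861988087} 0.0187
scene {'intrinsics': array([[592.90584284,   0.        , 321.80027616],
       [  0.        , 592.90584284, 236.00470666],
       [  0.        ,   0.        ,   1.        ]]), 'T': array([[ 0.42598023,  0.56301118, -0.70820848, -0.42572538],
       [-0.90468102,  0.25672267, -0.34006723, -0.50175929],
       [-0.00964848,  0.78556469,  0.61870431,  0.98331256],
       [ 0.        ,  0.     
[... 1473 characters left out ...]
  0.066 ])), (0.72, array([0.7311, 0.0588, 0.066 ])), (0.69, array([ 0.4554, -0.3224,  0.066 ]))]
deck_corner [(0.93, array([0.5337, 0.269 , 0.066 ]))]
handle_bar [(0.62, array([0.5196, 0.1453, 0.078 ])), (0.16, array([0.5339, 0.2693, 0.078 ]))]
cover [(0.61, array([0.5754, 0.0505, 0.066 ])), (0.39, array([0.5305, 0.1596, 0.066 ]))]
cover_flange [(0.76, array([0.5763, 0.0639, 0.071 ]))]
dial_grip [(0.61, array([0.4618, 0.2305, 0.092 ]))]
dial_pointer [(0.85, array([0.4407, 0.2203, 0.1   ]))]
cleaner [(0.75, array([0.5413, 0.1422, 0.    ])), (0.71, array([0.5895, 0.0672, 0.    ]))]
craft_glue [(0.88, array([0.4855, 0.3599, 0.    ]))]
paint_dropper3 [(0.42, array([ 0.6803, -0.0342,  0.    ]))]
```

View pics/scene0.png

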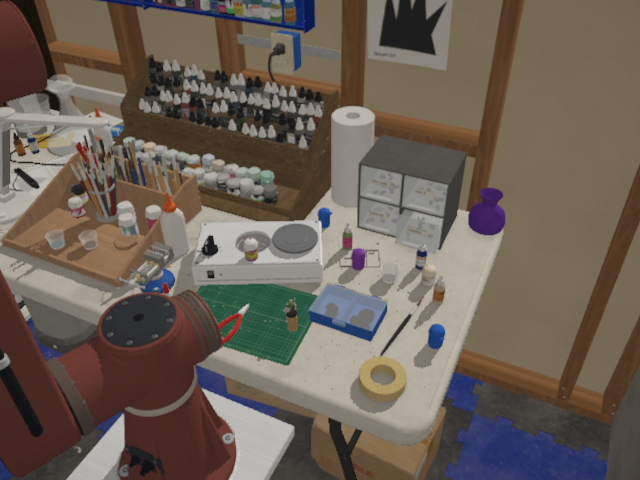

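View pics/top0.png

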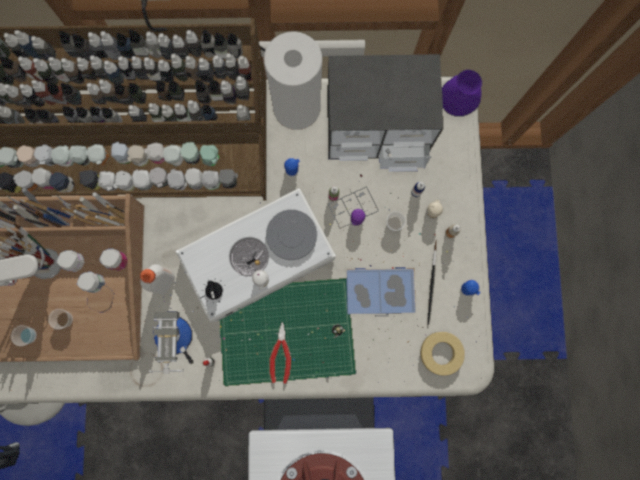

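The scene shows the cleaner at (258,252). From above, its tank is at (249,257), the dial at (213,291), the white-capped pot at (260,278) and the cover at (291,236). Next I'll refine these on enlarged crops.

```bash
python3 - <<'E'
from h import *
a=cv2.imread("pics/top0.png")[180:330,170:345]; b=cv2.imread("pics/scene0.png")[210:295,185:335]
cv2.imwrite("pics/c1.png",cv2.resize(a,None,fx=4,fy=4,interpolation=cv2.INTER_CUBIC))
cv2.imwrite("pics/c2.png",cv2.resize(b,None,fx=5,fy=5,interpolation=cv2.INTER_CUBIC))
E
```

```text
(no output)
```

View pics/c1.png

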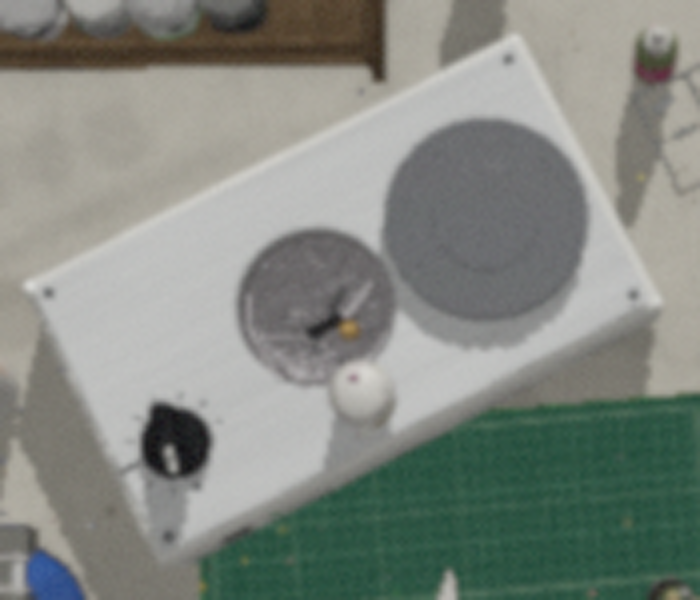

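View pics/c2.png

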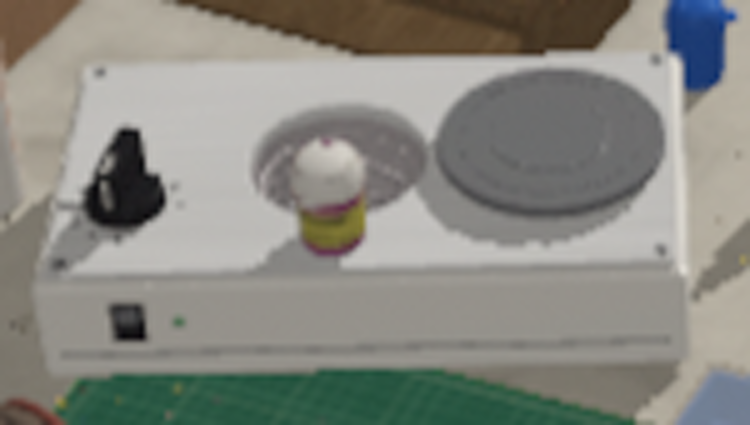

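The crops show the deck corners in the top crop at (28,287), (517,38), (660,305) and (165,560), and the black handle sleeve at (325,326), leaning slightly towards -x. The pot cap is at (362,393), with the pot base in the scene crop at about (333,240). The dial pointer is in the -x direction, which is off.

```bash
python3 - <<'E'
from h import *
from scipy.optimize import least_squares
f1=lambda p:(170+(p[0]+.5)/4-.5,180+(p[1]+.5)/4-.5)
f2=lambda p:(185+(p[0]+.5)/5-.5,210+(p[1]+.5)/5-.5)
# corners (+x+y),(+x-y),(-x-y),(-x+y)
L=np.array([[88.5,156],[88.5,-156],[-88.5,-156],[-88.5,156]])/1000
C1=[(28,287),(517,38),(660,305),(165,560)]; C2=[(85,66),(680,52),(685,268),(40,290)]
for cam,f,C in(("top",f1,C1),("scene",f2,C2)):
    W=np.array([at(cam,f(p),.066)[:2] for p in C])
    def res(q):
        c,s=np.cos(q[2]),np.sin(q[2]); return (q[:2]+L@np.array([[c,s],[-s,c]])-W).ravel()
    r=least_squares(res,[.55,.14,.46]); print(cam,"cleaner",r.x,"resmax",abs(r.fun).max())
    q=r.x; P=lambda x,y:np.round(q[:2]+[np.cos(q[2])*x-np.sin(q[2])*y,np.sin(q[2])*x+np.cos(q[2])*y],4)
    print("tank",P(0,.016),"dial",P(-.032,.117),"corner",P(.055,.122))
    print("side lens",np.linalg.norm(W-np.roll(W,1,0),axis=1))
print("T tank",at("top",f1((316.5,306)),.066),"cover",at("top",f1((485,219)),.079),"bar",at("top",f1((325,326)),.078),"barend",at("top",f1((310,333)),.078),at("top",f1((342,319)),.078),"pot cap",at("top",f1((362,392)),.108),"dialtip",at("top",f1((169,455)),.1))
print("S tank",at("scene",f2((340,157)),.066),"cover",at("scene",f2((551,138)),.079),"pot",at("scene",f2((333,237)),.066),at("scene",f2((330,175)),.105),"dialskirt",at("scene",f2((125,205)),.070))
E
```

```text
top cleaner [0.53908734 0.13831571 0.46546654] resmax 0.005471546006964478
tank [0.5319 0.1526] dial [0.458  0.2285] corner [0.5335 0.272 ]
side lens [0.16979342 0.30483275 0.17146985 0.30377283]
scene cleaner [0.53721768 0.1320741  0.47210738] resmax 0.005729541932799204
tank [0.5299 0.1463] dial [0.4555 0.2217] corner [0.5307 0.2657]
side lens [0.17529534 0.30734577 0.17089603 0.30336773]
T tank [0.53326834 0.15358811 0.066     ] cover [0.578289   0.05947269 0.079     ] bar [0.52051148 0.14764644 0.078     ] barend [0.51679342 0.15584255 0.078     ] [0.52421486 0.13834758 0.078     ] pot cap [0.48093127 0.12484034 0.108     ] dialtip [0.44980398 0.22846279 0.1       ]
S tank [0.53501446 0.14999321 0.066     ] cover [0.57754046 0.05372321 0.079     ] pot [0.48046534 0.1217969  0.066     ] [0.48045871 0.11966811 0.105     ] dialskirt [0.45531792 0.22311199 0.07      ]
```

```bash
cat >> h.py <<'E'
def need(p,yaw):
    o=robot.get_obs(); A=R.from_euler("xyz",o["eef_rot"]); B=R.from_euler("xyz",[np.pi,0,yaw])
    print("t",round(o["time"],2),"tcp",np.round(o["tcp_pos"],4),"F",np.round(o["wrist_force"],1))
    print("offset cm",np.round(A.inv().apply(np.array(p)-o["tcp_pos"])*100,2),"twist",np.round(np.degrees((A.inv()*B).as_rotvec()),1))
E
python3 -c "
from h import *
need([.4805,.1235,.19],3.609)"
```

```text
t 1.2 tcp [0.178  0.5991 0.2313] F [ 0.3  0.6 -0.6]
offset cm [-42.54 -36.98   4.13] twist [  0.   -0.  -43.3]
```

```bash
python3 -m creep '[{"offset":[-4.25,-3.7,0],"twist":[0,0,-4]},{"offset":[-8.5,-7.4,0],"twist":[0,0,-8]},{"offset":[-12.75,-11.1,0],"twist":[0,0,-13]},{"offset":[-17,-14.8,0],"twist":[0,0,-18]},{"offset":[-21.25,-18.5,0],"twist":[0,0,-23]},{"offset":[-25.5,-22.2,0],"twist":[0,0,-28]},{"offset":[-29.75,-25.9,0],"twist":[0,0,-33]},{"offset":[-34,-29.6,1],"twist":[0,0,-37]},{"offset":[-38.3,-33.3,2],"twist":[0,0,-41]},{"offset":[-42.5,-37,4.1],"twist":[0,0,-43.3]}]' && python3 -m creep '[{"offset":[0,0,0],"twist":[0,0,0]},{"offset":[0,0,0],"twist":[0,0,0]},{"offset":[0,0,0],"twist":[0,0,0]}]' && python3 -c "
from h import *
need([.4805,.1235,.070],3.609)
import h
for c in ('top','scene'):
    shot(c,'a'+c); print(h.proj(c,robot.get_obs()['tcp_pos']))
a=cv2.imread('pics/atop.png')[170:340,170:345];b=cv2.imread('pics/ascene.png')[160:300,170:345]
cv2.imwrite('pics/a.png',np.hstack([cv2.resize(a,(400,389)),cv2.resize(b,(400,389))]))"
```

```text
time: 2.2
tcp_pos: [0.4466, 0.1773, 0.2083]
eef_rot: [-3.141, 0.004, -2.673]
wrist_force: [1.5, 1.2, 0.5]
finger_gap: 0.0855
finger_force: 0.0
time: 2.5
tcp_pos: [0.4445, 0.1797, 0.2073]
eef_rot: [3.141, 0.0, -2.674]
wrist_force: [-0.3, 0.3, 0.5]
finger_gap: 0.0855
finger_force: 0.0
t 2.5 tcp [0.4445 0.1797 0.2073] F [-0.3  0.3  0.5]
offset cm [-0.68 -6.65 13.73] twist [ 0.  0. -0.]
[227.43806245 291.67320515]
[215.15942397 211.22525535]
```

View pics/a.png

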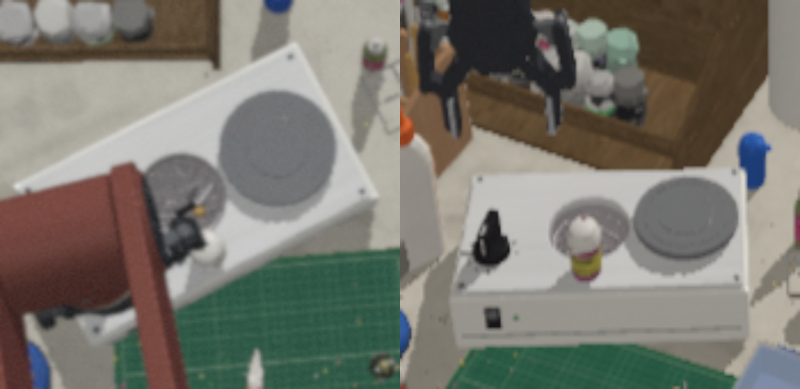

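The gripper is visible in both views. In the scene view the fingertip midpoint, about (215,207), agrees with the kinematics to within 1 px. The tool stopped short of the pot because each row is capped, so I continue.

```bash
python3 -m creep '[{"offset":[-0.7,-3.5,0],"twist":[0,0,0]},{"offset":[-0.7,-6.7,1],"twist":[0,0,0]},{"offset":[-0.7,-6.7,4],"twist":[0,0,0]},{"offset":[-0.7,-6.7,7],"twist":[0,0,0]},{"offset":[-0.7,-6.7,10],"twist":[0,0,0]},{"offset":[-0.7,-6.7,12],"twist":[0,0,0]},{"offset":[-0.7,-6.7,13.3],"twist":[0,0,0]},{"offset":[-0.7,-6.7,13.3],"twist":[0,0,0]}]' && python3 -m creep '[{"offset":[0,0,0],"twist":[0,0,0]},{"offset":[0,0,0],"twist":[0,0,0]},{"offset":[0,0,0],"twist":[0,0,0]},{"offset":[0,0,0],"twist":[0,0,0]},{"offset":[0,0,0],"twist":[0,0,0]},{"offset":[0,0,0],"twist":[0,0,0]}]' 0
```

```text
time: 3.4
tcp_pos: [0.4794, 0.1232, 0.0724]
eef_rot: [3.14, -0.004, -2.673]
wrist_force: [0.3, -0.7, -0.3]
finger_gap: 0.0855
finger_force: 0.0
time: 4.0
tcp_pos: [0.4823, 0.1226, 0.0754]
eef_rot: [-3.141, 0.002, -2.675]
wrist_force: [-1.2, 0.4, 6.4]
finger_gap: 0.0329
finger_force: 59.4
```

```bash
python3 -m creep '[{"offset":[0,0,-2],"twist":[0,0,0]},{"offset":[0,0,-5],"twist":[0,0,0]},{"offset":[0,0,-8],"twist":[0,0,0]},{"offset":[0,0,-8],"twist":[0,0,0]},{"offset":[0,0,-8],"twist":[0,0,0]},{"offset":[0,0,-8],"twist":[0,0,0]}]' && python3 -c "
from h import *
o=robot.get_obs();g=o['tcp_pos']
for c in ('top','scene'):
    f=shot(c,'b'+c); print(c,proj(c,g),proj(c,g+[0,0,-.0095]))
a=cv2.imread('pics/btop.png')[170:340,170:345];b=cv2.imread('pics/bscene.png')[160:300,170:345]
cv2.imwrite('pics/b.png',np.hstack([cv2.resize(a,(400,389)),cv2.resize(b,(400,320)) if 0 else cv2.resize(b,(400,389))]))
need([.533,.2695,.155],3.609)"
```

```text
time: 4.6
tcp_pos: [0.4799, 0.122, 0.1525]
eef_rot: [3.141, -0.003, -2.675]
wrist_force: [-0.4, 0.5, -0.1]
finger_gap: 0.0332
finger_force: 59.6
top [259.57777892 275.93960106] [259.98601764 276.40474812]
scene [247.86820447 228.45243771] [248.22417298 231.70646822]
t 4.7 tcp [0.4798 0.1221 0.1522] F [-1.3  0.8 -0.3]
offset cm [-11.39  10.77  -0.3 ] twist [ 0.1 -0.2 -0. ]
```

View pics/b.png

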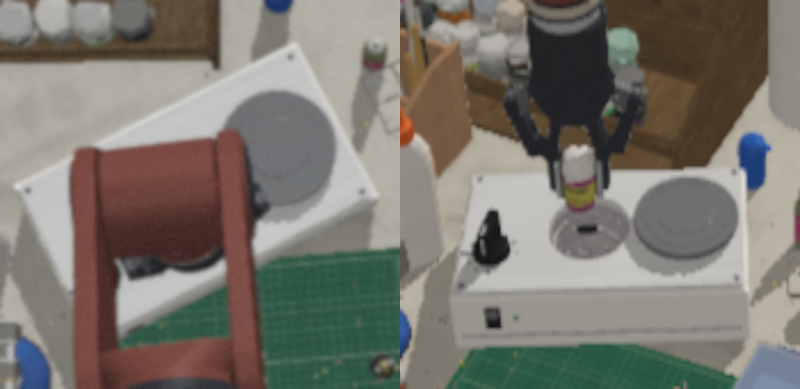

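The pot hangs upright in the grip, and the scene camera agrees with the kinematics to about 1 mm laterally. Next I carry it to the corner.

```bash
python3 -m creep '[{"offset":[-2,2,0],"twist":[0,0,0]},{"offset":[-4,4,0],"twist":[0,0,0]},{"offset":[-6.5,6,0],"twist":[0,0,0]},{"offset":[-9,8.5,0],"twist":[0,0,0]},{"offset":[-11.2,10.6,0],"twist":[0,0,0]},{"offset":[-11.2,10.6,0],"twist":[0,0,0]},{"offset":[-11.2,10.6,0],"twist":[0,0,0]},{"offset":[-11.2,10.6,0],"twist":[0,0,0]}]' && python3 -c "
from h import *
need([.532,.267,.0755],3.609)
shot('scene','x')
for t,z in (('handle_bar',.078),('tank_rim',.066),('handle_bar',.074)): print(t,place('scene',t,z))
print('bar',at('scene',(251.8,242.4),.075))"
```

```text
time: 5.5
tcp_pos: [0.5325, 0.2664, 0.1528]
eef_rot: [-3.141, -0.003, -2.675]
wrist_force: [-0.4, -0.4, -0.4]
finger_gap: 0.033
finger_force: 59.6
t 5.5 tcp [0.5325 0.2664 0.1528] F [-0.4 -0.4 -0.4]
offset cm [-0.    0.08  7.73] twist [-0.  -0.2 -0. ]
handle_bar [(0.45, array([0.4549, 0.2345, 0.078 ])), (0.44, array([0.5248, 0.1403, 0.078 ])), (0.38, array([0.4713, 0.2309, 0.078 ]))]
tank_rim [(0.61, array([0.523 , 0.1489, 0.066 ]))]
handle_bar [(0.45, array([0.4588, 0.2378, 0.074 ])), (0.44, array([0.529 , 0.1431, 0.074 ])), (0.38, array([0.4753, 0.2341, 0.074 ]))]
bar [0.52002673 0.14259151 0.075     ]
```

```bash
python3 -m creep '[{"offset":[0,0,2],"twist":[0,0,0]},{"offset":[0,0,4.5],"twist":[0,0,0]},{"offset":[0,0,6.5],"twist":[0,0,0]},{"offset":[0,0,7.2],"twist":[0,0,0]},{"offset":[0,0,7.5],"twist":[0,0,0]},{"offset":[0,0,7.6],"twist":[0,0,0]},{"offset":[0,0,7.6],"twist":[0,0,0]},{"offset":[0,0,7.6],"twist":[0,0,0]}]'
```

```text
time: 6.5
tcp_pos: [0.5344, 0.2677, 0.0793]
eef_rot: [-3.141, 0.002, -2.675]
wrist_force: [0.5, -0.2, 0.6]
finger_gap: 0.0328
finger_force: 59.6
```

```bash
python3 -m creep '[{"offset":[0,0,0],"twist":[0,0,0]},{"offset":[0,0,0],"twist":[0,0,0]}]'; python3 -m creep '[{"offset":[0,0,0.1],"twist":[0,0,0]},{"offset":[0,0,0.1],"twist":[0,0,0]}]'
```

```text
time: 6.7
tcp_pos: [0.534, 0.2676, 0.0787]
eef_rot: [-3.141, 0.001, -2.675]
wrist_force: [0.5, -1.2, -0.7]
finger_gap: 0.0327
finger_force: 59.6
time: 6.9
tcp_pos: [0.5335, 0.2673, 0.0771]
eef_rot: [-3.142, -0.0, -2.675]
wrist_force: [0.2, -0.8, 0.3]
finger_gap: 0.0328
finger_force: 59.6
```

```bash
python3 -m creep '[{"offset":[0,0,0.1],"twist":[0,0,0]},{"offset":[0,0,0.1],"twist":[0,0,0]},{"offset":[0,0,0.1],"twist":[0,0,0]}]'; python3 -m creep '[{"offset":[0,0,0.1],"twist":[0,0,0]},{"offset":[0,0,0.1],"twist":[0,0,0]},{"offset":[0,0,0.1],"twist":[0,0,0]}]'
```

```text
time: 7.2
tcp_pos: [0.5334, 0.2673, 0.0759]
eef_rot: [3.142, -0.0, -2.675]
wrist_force: [0.4, -0.2, -0.3]
finger_gap: 0.0324
finger_force: 59.6
time: 7.5
tcp_pos: [0.5337, 0.2674, 0.0755]
eef_rot: [-3.142, 0.0, -2.675]
wrist_force: [-1.2, -1.0, 3.3]
finger_gap: 0.0329
finger_force: 59.7
```

Contact with the deck at 3 N, so I release gently and rise.

```bash
python3 -m creep '[{"offset":[0,0,0],"twist":[0,0,0]},{"offset":[0,0,0],"twist":[0,0,0]},{"offset":[0,0,0],"twist":[0,0,0]},{"offset":[0,0,0],"twist":[0,0,0]}]' 5.2 && python3 -m creep '[{"offset":[0,0,-2],"twist":[0,0,0]},{"offset":[0,0,-5],"twist":[0,0,0]},{"offset":[0,0,-8],"twist":[0,0,0]},{"offset":[0,0,-8],"twist":[0,0,0]},{"offset":[0,0,-8],"twist":[0,0,0]}]' && python3 -c "
from h import *
need([.5305+.893*.006,.148+.449*.006,.13],3.609)"
```

```text
time: 7.9
tcp_pos: [0.5335, 0.2673, 0.0749]
eef_rot: [3.142, -0.0, -2.675]
wrist_force: [-0.1, -0.3, -0.5]
finger_gap: 0.0519
finger_force: 0.0
time: 8.4
tcp_pos: [0.5341, 0.2677, 0.156]
eef_rot: [-3.141, 0.002, -2.675]
wrist_force: [0.1, -0.8, -0.1]
finger_gap: 0.0522
finger_force: 0.0
t 8.4 tcp [0.5341 0.2677 0.156 ] F [ 0.1 -0.8 -0.1]
offset cm [  5.12 -10.53   2.6 ] twist [-0.   0.1 -0. ]
```

```bash
python3 -m creep '[{"offset":[1.5,-3.5,0],"twist":[0,0,0]},{"offset":[3.5,-7,0],"twist":[0,0,0]},{"offset":[5.1,-10.5,1],"twist":[0,0,0]},{"offset":[5.1,-10.5,2.6],"twist":[0,0,0]},{"offset":[5.1,-10.5,2.6],"twist":[0,0,0]},{"offset":[5.1,-10.5,2.6],"twist":[0,0,0]},{"offset":[5.1,-10.5,2.6],"twist":[0,0,0]},{"offset":[5.1,-10.5,2.6],"twist":[0,0,0]}]' 0 && python3 -c "
from h import *
need([.5305+.893*.006,.148+.449*.006,.067],3.609)
shot('scene','d')
b=cv2.imread('pics/d.png')[160:300,170:345]
cv2.imwrite('pics/d1.png',cv2.resize(b,(700,560)))"
```

```text
time: 9.2
tcp_pos: [0.5357, 0.1515, 0.1297]
eef_rot: [-3.141, 0.001, -2.673]
wrist_force: [0.3, 0.2, -0.4]
finger_gap: -0.0001
finger_force: 0.0
t 9.2 tcp [0.5357 0.1515 0.1297] F [ 0.3  0.2 -0.4]
offset cm [ 0.03 -0.08  6.27] twist [-0.   0.1  0. ]
```

View pics/d1.png

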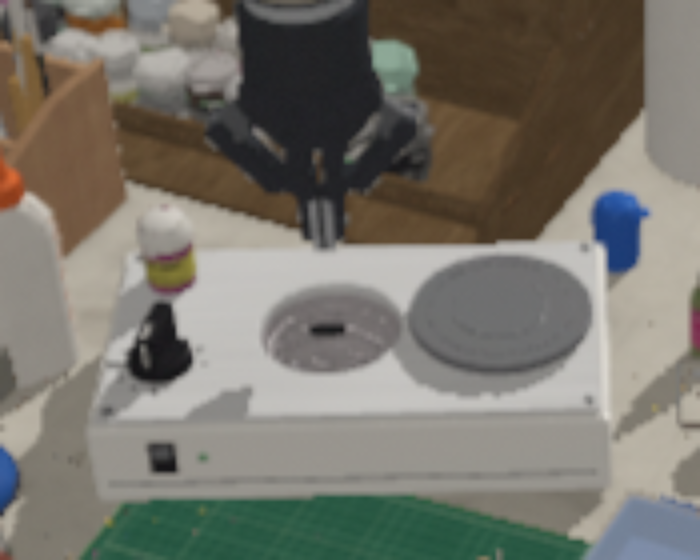

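The pot stands upright in the corner and the bar is at crop (328,329). Next I fold the handle towards -x with the closed fingers.

```bash
python3 -m creep '[{"offset":[0,0,2.5],"twist":[0,0,0]},{"offset":[0,0,5],"twist":[0,0,0]},{"offset":[0,0,6.2],"twist":[0,0,0]},{"offset":[0,0,6.2],"twist":[0,0,0]},{"offset":[0,0,6.2],"twist":[0,0,0]},{"offset":[0,0,6.2],"twist":[0,0,0]}]' && python3 -m creep '[{"offset":[0.5,0,0],"twist":[0,0,0]},{"offset":[1,0,0],"twist":[0,0,0]},{"offset":[1.5,0,0.2],"twist":[0,0,0]},{"offset":[2,0,0.4],"twist":[0,0,0]},{"offset":[2.4,0,0.6],"twist":[0,0,0]},{"offset":[2.7,0,0.8],"twist":[0,0,0]},{"offset":[2.9,0,0.9],"twist":[0,0,0]},{"offset":[2.9,0,1.0],"twist":[0,0,0]},{"offset":[2.9,0,1.1],"twist":[0,0,0]},{"offset":[2.9,0,1.1],"twist":[0,0,0]}]' && python3 -m creep '[{"offset":[0,0,0],"twist":[0,0,0]},{"offset":[0,0,0],"twist":[0,0,0]},{"offset":[0,0,0],"twist":[0,0,0]}]' && python3 -c "
from h import *
need([.5305-.893*.024,.148-.449*.024,.0555],3.609)"
```

```text
time: 9.85
tcp_pos: [0.5365, 0.151, 0.0685]
eef_rot: [-3.141, 0.002, -2.674]
wrist_force: [0.4, -0.2, 0.5]
finger_gap: -0.0001
finger_force: 0.0
time: 10.85
tcp_pos: [0.5091, 0.1376, 0.0557]
eef_rot: [3.141, -0.001, -2.675]
wrist_force: [1.2, 0.5, 0.4]
finger_gap: -0.0
finger_force: 0.0
time: 11.15
tcp_pos: [0.5095, 0.1377, 0.0561]
eef_rot: [-3.142, 0.0, -2.675]
wrist_force: [0.0, -0.7, -0.0]
finger_gap: 0.0001
finger_force: 0.0
t 11.15 tcp [0.5095 0.1377 0.0561] F [ 0.  -0.7 -0. ]
offset cm [ 0.06 -0.02  0.06] twist [-0.  0. -0.]
```

Press down a touch more until contact, then lift.

```bash
python3 -m creep '[{"offset":[0.1,0,0.1],"twist":[0,0,0]},{"offset":[0.1,0,0.2],"twist":[0,0,0]},{"offset":[0.1,0,0.25],"twist":[0,0,0]},{"offset":[0.1,0,0.25],"twist":[0,0,0]},{"offset":[0.1,0,0.25],"twist":[0,0,0]}]' && python3 -m creep '[{"offset":[0,0,-3],"twist":[0,0,0]},{"offset":[0,0,-6],"twist":[0,0,0]},{"offset":[0,0,-10],"twist":[0,0,0]},{"offset":[0,0,-12],"twist":[0,0,0]},{"offset":[0,0,-12],"twist":[0,0,0]},{"offset":[0,0,-12],"twist":[0,0,0]}]' && python3 -c "
from h import *
shot('scene','e')
b=cv2.imread('pics/e.png')[210:300,185:335]
cv2.imwrite('pics/e1.png',cv2.resize(b,(750,450)))
for x,z in((-.028,.052),(-.02,.07)): print(proj('scene',np.array([.5305+.893*x,.148+.449*x,z])))
need([.57-.432*-.066+.0,.057,.13],2.039)"
```

```text
time: 11.65
tcp_pos: [0.5093, 0.1373, 0.0553]
eef_rot: [-3.141, 0.001, -2.675]
wrist_force: [-3.4, -0.2, 9.0]
finger_gap: 0.0001
finger_force: 4.2
time: 12.25
tcp_pos: [0.5083, 0.1371, 0.1734]
eef_rot: [-3.141, 0.0, -2.675]
wrist_force: [0.0, 0.7, -0.7]
finger_gap: 0.0003
finger_force: 0.0
[252.08179565 253.85965419]
[251.69224621 246.10262036]
t 12.3 tcp [0.5074 0.137  0.1722] F [-0.2 -1.  -0. ]
offset cm [ -4.55 -11.25   4.2 ] twist [-0.1 -0.1 89.9]
```

View pics/e1.png

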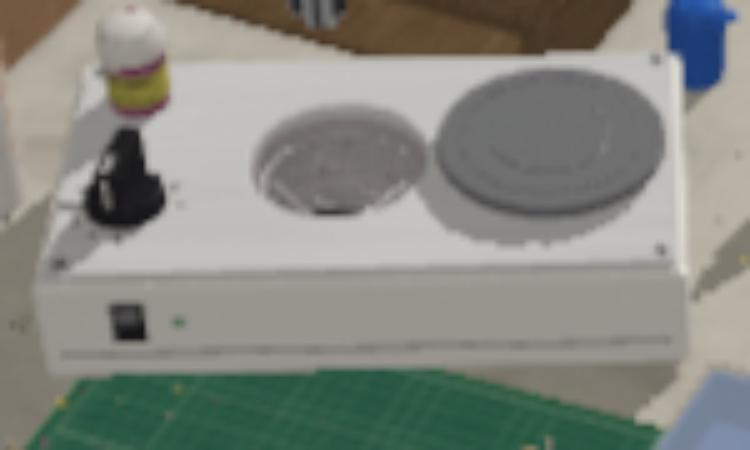

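The handle now lies flat at the -x side of the tank, with only its bar visible at crop (335,211). Next I fit the rim and flange circles in both views.

```bash
cat >> h.py <<'E'
from scipy.optimize import minimize
from scipy.ndimage import map_coordinates, gaussian_filter
def circ(cam,img,c0,r,z,mask=None):
    g=gaussian_filter(img.astype(float).mean(2),0.7); t=np.linspace(0,2*np.pi,240,endpoint=False)
    if mask is not None: t=t[mask(t)]
    def S(c,rr):
        P=np.array([proj(cam,[c[0]+rr*np.cos(a),c[1]+rr*np.sin(a),z]) for a in t]); return map_coordinates(g,[P[:,1],P[:,0]],order=1)
    cost=lambda c:-np.mean(np.clip(S(c,r+.0025)-S(c,r-.0025),-60,60))
    best=min(((cost((c0[0]+i*.003,c0[1]+j*.003)),c0[0]+i*.003,c0[1]+j*.003) for i in range(-3,4) for j in range(-3,4)))
    m=minimize(cost,best[1:],method="Nelder-Mead",options=dict(initial_simplex=np.array(best[1:])+[[0,0],[.0015,0],[0,.0015]],xatol=1e-4))
    return np.round(m.x,4),round(m.fun,1)
E
python3 - <<'E'
from h import *
T=cv2.imread("pics/top0.png"); S=cv2.imread("pics/e.png")
for r in (.0445,):
    print("tank T",circ("top",T,(.533,.152),r,.066,lambda t:(np.degrees(t)<190)|(np.degrees(t)>240)))
    print("tank S",circ("scene",S,(.533,.150),r,.066))
    print("tank S far/near half",circ("scene",S,(.533,.150),r,.066,lambda t:np.cos(t-.5)>0),circ("scene",S,(.533,.150),r,.066,lambda t:np.cos(t-.5)<0))
for z in(.079,):
    print("cover T",circ("top",T,(.578,.058),.057,z)); print("cover S",circ("scene",S,(.577,.055),.057,z))
    print("cover S far",circ("scene",S,(.577,.055),.057,z,lambda t:np.cos(t-.5)>-.3))
E
```

```text
Traceback (most recent call last):
  File "h.py", line 30, in circ
    best=min(((cost((c0[0]+i*.003,c0[1]+j*.003)),c0[0]+i*.003,c0[1]+j*.003) for i in range(-3,4) for j in range(-3,4)))
  File "h.py", line 30, in <genexpr>
    best=min(((cost((c0[0]+i*.003,c0[1]+j*.003)),c0[0]+i*.003,c0[1]+j*.003) for i in range(-3,4) for j in range(-3,4)))
               ~~~~^^^^^^^^^^^^^^^^^^^^^^^^^^^^^
  File "h.py", line 29, in <lambda>
    cost=lambda c:-np.mean(np.clip(S(c,r+.0025)-S(c,r-.0025),-60,60))
                                   ~^^^^^^^^^^^
  File "h.py", line 28, in S
    P=np.array([proj(cam,[c[0]+rr*np.cos(a),c[1]+rr*np.sin(a),z]) for a in t]); return map_coordinates(g,[P[:,1],P[:,0]],order=1)
                ~~~~^^^^^^^^^^^^^^^^^^^^^^^^^^^^^^^^^^^^^^^^^^^^^
  File "h.py", line 12, in proj
    c=vision.calibration(cam);K=np.array(c["intrinsics"]);T=np.array(c["T"])
ValueError: time passes only in moves, steps and waits
```

```bash
python3 - <<'E'
s=open("h.py").read().replace("vision.calibration(cam)","cal(cam)").replace("def ray","from functools import lru_cache\n@lru_cache\ndef cal(cam): return vision.calibration(cam)\ndef ray",1)
open("h.py","w").write(s)
E
cat > fit.py <<'E'
from h import *
T=cv2.imread("pics/top0.png"); S=cv2.imread("pics/e.png")
r=.0445
print("t",robot.get_obs()["time"])
print("tank T",circ("top",T,(.533,.152),r,.066,lambda t:(np.degrees(t)<190)|(np.degrees(t)>240)))
print("tank S",circ("scene",S,(.533,.150),r,.066))
print("tank S far/near half",circ("scene",S,(.533,.150),r,.066,lambda t:np.cos(t-.5)>0),circ("scene",S,(.533,.150),r,.066,lambda t:np.cos(t-.5)<0))
z=.079
print("cover T",circ("top",T,(.578,.058),.057,z)); print("cover S",circ("scene",S,(.577,.055),.057,z))
print("cover S far",circ("scene",S,(.577,.055),.057,z,lambda t:np.cos(t-.5)>-.3))
E
python3 fit.py
```

```text
t 12.3
tank T (array([0.5328, 0.1542]), np.float64(-45.7))
tank S (array([0.5331, 0.1496]), np.float64(-31.8))
tank S far/near half (array([0.5319, 0.1489]), np.float64(-29.3)) (array([0.5335, 0.15  ]), np.float64(-35.0))
cover T (array([0.5782, 0.059 ]), np.float64(-41.9))
cover S (array([0.5751, 0.0524]), np.float64(-37.3))
cover S far (array([0.5773, 0.0537]), np.float64(-44.0))
```

```bash
python3 -c "
from h import *
need([.608,-.007,.14],2.011)"
```

```text
t 12.3 tcp [0.5074 0.137  0.1722] F [-0.2 -1.  -0. ]
offset cm [ -2.51 -17.39   3.2 ] twist [-0.1 -0.1 91.5]
```

```bash
python3 -m creep '[{"offset":[-0.3,-2,0],"twist":[0,0,8]},{"offset":[-0.6,-4,0],"twist":[0,0,16]},{"offset":[-0.9,-6,0],"twist":[0,0,24]},{"offset":[-1.2,-8,0],"twist":[0,0,32]},{"offset":[-1.5,-10,0],"twist":[0,0,40]},{"offset":[-1.8,-12,0],"twist":[0,0,48]},{"offset":[-2.1,-14,1],"twist":[0,0,56]},{"offset":[-2.3,-16,2],"twist":[0,0,64]},{"offset":[-2.5,-17.4,3.2],"twist":[0,0,72]},{"offset":[-2.5,-17.4,3.2],"twist":[0,0,80]}]' 5 && python3 -m creep '[{"offset":[0,0,0],"twist":[0,0,6]},{"offset":[0,0,0],"twist":[0,0,11.5]},{"offset":[0,0,0],"twist":[0,0,11.5]},{"offset":[0,0,0],"twist":[0,0,11.5]},{"offset":[0,0,0],"twist":[0,0,11.5]}]' && python3 -c "
from h import *
need([.608,-.007,.0655],2.011)"
```

```text
time: 13.3
tcp_pos: [0.6068, -0.0084, 0.1365]
eef_rot: [-3.136, -0.005, 2.205]
wrist_force: [-0.9, -0.8, 0.8]
finger_gap: 0.0499
finger_force: 0.0
time: 13.8
tcp_pos: [0.6084, -0.0068, 0.1405]
eef_rot: [-3.14, -0.001, 2.013]
wrist_force: [0.3, -0.5, -0.6]
finger_gap: 0.0502
finger_force: 0.0
t 13.8 tcp [ 0.6084 -0.0068  0.1405] F [ 0.3 -0.5 -0.6]
offset cm [-0.   -0.04  7.5 ] twist [-0.1 -0.1  0.1]
```

```bash
python3 -m creep '[{"offset":[0,0,2.5],"twist":[0,0,0]},{"offset":[0,0,5],"twist":[0,0,0]},{"offset":[0,0,6.7],"twist":[0,0,0]},{"offset":[0,0,7.2],"twist":[0,0,0]},{"offset":[0,0,7.4],"twist":[0,0,0]},{"offset":[0,0,7.4],"twist":[0,0,0]},{"offset":[0,0,7.4],"twist":[0,0,0]}]' && python3 -c "
from h import *
need([.608,-.007,.0655],2.011)
shot('scene','f')
b=cv2.imread('pics/f.png')[170:300,185:345]
cv2.imwrite('pics/f1.png',cv2.resize(b,(720,585)))"
```

```text
time: 14.5
tcp_pos: [0.6103, -0.0071, 0.069]
eef_rot: [3.139, 0.001, 2.012]
wrist_force: [-0.1, 0.1, 0.2]
finger_gap: 0.05
finger_force: 0.0
t 14.5 tcp [ 0.6103 -0.0071  0.069 ] F [-0.1  0.1  0.2]
offset cm [ 0.11 -0.2   0.35] twist [0.1 0.1 0. ]
```

View pics/f1.png

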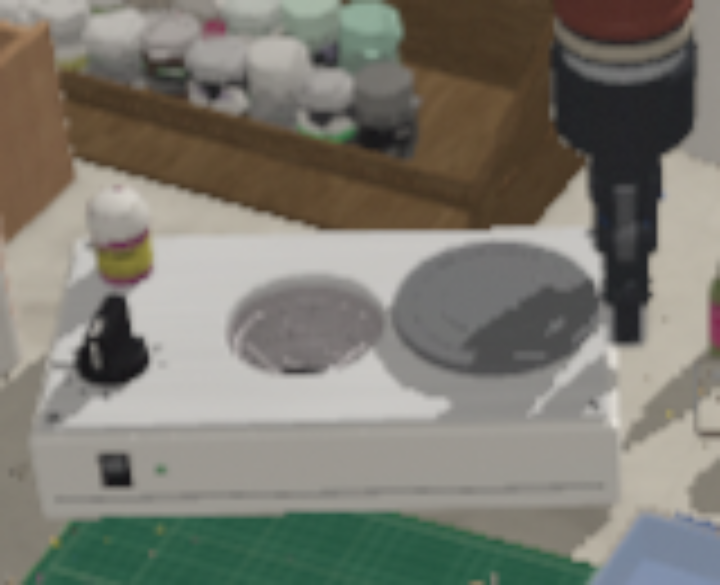

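```bash
python3 -m creep '[{"offset":[0,-0.2,0.1],"twist":[0,0,0]},{"offset":[0,-0.2,0.1],"twist":[0,0,0]},{"offset":[0,-0.2,0.1],"twist":[0,0,0]}]' && python3 -m creep '[{"offset":[0.5,0,0],"twist":[0,0,0]},{"offset":[1,0,0],"twist":[0,0,0]},{"offset":[1.5,0,0],"twist":[0,0,0]},{"offset":[2,0,0],"twist":[0,0,0]},{"offset":[2.5,0,0],"twist":[0,0,0]},{"offset":[3,0,0],"twist":[0,0,0]},{"offset":[3,0,0],"twist":[0,0,0]},{"offset":[3,0,0],"twist":[0,0,0]}]' && python3 -c "
from h import *
need([.5595,.0952,.067],2.011)
S=shot('scene','g')
for i in range(2): print(circ('scene',S,(.565,.08),.057,.079,lambda t:np.cos(t-2)>-.2))
"
```

```text
time: 14.85
tcp_pos: [0.6073, -0.0079, 0.0668]
eef_rot: [3.141, 0.0, 2.012]
wrist_force: [-0.9, 0.2, -0.7]
finger_gap: 0.0502
finger_force: 0.0
time: 15.65
tcp_pos: [0.5942, 0.0197, 0.0664]
eef_rot: [-3.141, -0.001, 2.012]
wrist_force: [0.8, 0.6, 0.1]
finger_gap: 0.0502
finger_force: 0.0
t 15.65 tcp [0.5942 0.0197 0.0664] F [0.8 0.6 0.1]
offset cm [ 8.31  0.09 -0.05] twist [-0.  -0.   0.1]
(array([0.5619, 0.0731]), np.float64(-26.5))
(array([0.5619, 0.0731]), np.float64(-26.5))
```

```bash
python3 -m creep '[{"offset":[0.8,0,0],"twist":[0,0,0]},{"offset":[1.6,0,0],"twist":[0,0,0]},{"offset":[2.4,0,0],"twist":[0,0,0]},{"offset":[3.2,0,0],"twist":[0,0,0]},{"offset":[4,0,0],"twist":[0,0,0]},{"offset":[4.8,0,0],"twist":[0,0,0]},{"offset":[5.6,0,0],"twist":[0,0,0]},{"offset":[6.4,0,0],"twist":[0,0,0]},{"offset":[7,0,0],"twist":[0,0,0]},{"offset":[7,0,0],"twist":[0,0,0]}]' && python3 -c "
from h import *
need([.5595,.0952,.067],2.011)
S=shot('scene','g2');T=shot('top','g3')
a=S[170:300,185:345,::-1];b=T[170:340,170:345,::-1]
cv2.imwrite('pics/g1.png',np.hstack([cv2.resize(a,(480,390)),cv2.resize(b,(320,390))]))
"
```

```text
time: 16.7
tcp_pos: [0.564, 0.0836, 0.0665]
eef_rot: [-3.141, -0.001, 2.012]
wrist_force: [-0.4, -0.5, 0.0]
finger_gap: 0.0499
finger_force: 0.0
t 16.7 tcp [0.564  0.0836 0.0665] F [-0.4 -0.5  0. ]
offset cm [ 1.24  0.09 -0.05] twist [-0.  -0.   0.1]
```

View pics/g1.png

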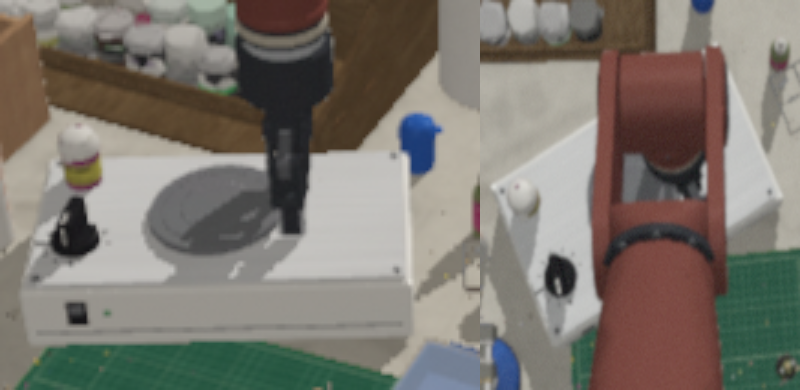

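```bash
cat > f2.py <<'E'
from h import *
import sys
S=cv2.imread("pics/"+sys.argv[1])
m=lambda t:(np.cos(t-2.4)>-.1)
for z in (.079,.074): print(z,circ('scene',S,(.535,.142),.057,z,m))
S=cv2.imread("pics/e.png"); print("start cover, same mask",circ('scene',S,(.577,.055),.057,.079,m))
E
python3 f2.py g2.png
```

```text
0.079 (array([0.5288, 0.1339]), np.float64(-35.4))
0.074 (array([0.5338, 0.1378]), np.float64(-35.4))
start cover, same mask (array([0.5742, 0.0528]), np.float64(-32.3))
```

```bash
python3 - <<'E'
from h import *
S=cv2.imread("pics/g2.png"); E0=cv2.imread("pics/e.png")
for lo,hi in((70,290),(90,270),(40,240),(120,290)):
    m=lambda t:(np.degrees(t)>lo)&(np.degrees(t)<hi)
    a=circ('scene',S,(.533,.138),.057,.079,m)[0]; b=circ('scene',E0,(.576,.055),.057,.079,m)[0]
    d=a-b; print(lo,hi,a,b,"along",d@[-.426,.905],"perp",d@[.905,.426])
im=cv2.resize(S[170:300,185:345],None,fx=5,fy=5,interpolation=cv2.INTER_CUBIC)
for c,r,z,col in(((.533,.1496),.0445,.066,(0,0,255)),((.5288,.1339),.057,.079,(0,255,0)),((.5343,.1365),.057,.079,(255,0,0))):
    P=np.array([(proj('scene',[c[0]+r*np.cos(t),c[1]+r*np.sin(t),z])-[185,170]+.5)*5 for t in np.linspace(0,6.283,100)])
    cv2.polylines(im,[np.round(P).astype(int)],True,col,1)
cv2.imwrite("pics/ov.png",im[:600])
E
```

```text
70 290 [0.5291 0.1348] [0.5735 0.0519] along 0.0939389 perp -0.004866599999999996
90 270 [0.5293 0.1348] [0.5733 0.0512] along 0.09440200000000003 perp -0.004206400000000034
40 240 [0.529  0.1341] [0.5741 0.0528] along 0.09278910000000001 perp -0.006181700000000028
120 290 [0.5281 0.1377] [0.5733 0.0513] along 0.0974472 perp -0.0040996000000000235
```

View pics/ov.png

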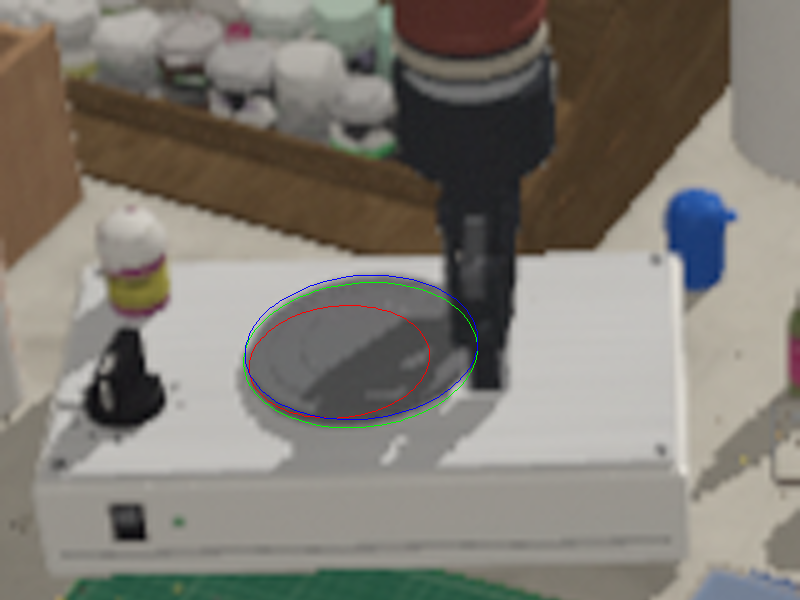

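```bash
cat > f3.py <<'E'
from h import *
import sys
S=cv2.imread("pics/"+sys.argv[1]); E0=cv2.imread("pics/e.png"); c0=tuple(map(float,sys.argv[2:4]))
for lo,hi in((20,130),(10,140),(30,150)):
    m=lambda t:(np.degrees(t)>lo)&(np.degrees(t)<hi)
    a=circ('scene',S,c0,.057,.079,m)[0]; b=circ('scene',E0,(.577,.0537),.057,.079,m)[0]; k=circ('scene',E0,(.532,.149),.0445,.066,m)[0]
    d=a-b; e=k-a; print(a,b,k,"moved",d@[-.426,.905],d@[.905,.426],"left",e@[-.426,.905],e@[.905,.426])
E
python3 f3.py g2.png .534 .138
```

```text
[0.532  0.1335] [0.578  0.0535] [0.5334 0.1478] moved 0.09199599999999998 -0.007549999999999932 left 0.0123451 0.007358799999999952
[0.5322 0.1337] [0.5776 0.0536] [0.5334 0.1479] moved 0.09183090000000001 -0.006964399999999997 left 0.012339800000000001 0.007135199999999977
[0.5295 0.1336] [0.5772 0.0538] [0.5328 0.1476] moved 0.09253920000000003 -0.009173700000000071 left 0.011264199999999978 0.008950500000000078
```

```bash
python3 -c "
from h import *
t=np.array([.564,.0836,.067]);n=np.array([.905,.426,0]);a=np.array([-.426,.905,0])
for k in(.025,.032,.0395):
  for s in(-.011,.011): print(k,s,(proj('scene',t-n*k+a*s)-[185,170]+.5)*5)"
```

```text
0.025 -0.011 [505.99289703 389.28797037]
0.025 0.011 [460.93867193 389.62109486]
0.032 -0.011 [505.30250043 398.4127314 ]
0.032 0.011 [460.07645868 398.74628247]
0.0395 -0.011 [504.55691973 408.26684379]
0.0395 0.011 [459.14532853 408.60084832]
```

The overlay shows the cover about 7 mm off the line to the tank, on the robot's side, with about 12 mm left to go. I back off and push along the remaining vector, which is almost world +y.

```bash
python3 -m creep '[{"offset":[-1,0,0],"twist":[0,0,0]},{"offset":[-2,0,0],"twist":[0,0,0]},{"offset":[-2,0,0],"twist":[0,0,0]}]' && python3 -c "
from h import *
need([.5255,.065,.064],1.48)"
```

```text
time: 17.1
tcp_pos: [0.5743, 0.0628, 0.0668]
eef_rot: [3.141, 0.001, 2.01]
wrist_force: [0.2, 0.1, -1.1]
finger_gap: 0.05
finger_force: 0.0
t 17.1 tcp [0.5743 0.0628 0.0668] F [ 0.2  0.1 -1.1]
offset cm [ 2.27 -4.33  0.28] twist [ 0.1  0.  30.3]
```

```bash
python3 -m creep '[{"offset":[-0.5,-1,0],"twist":[0,0,6]},{"offset":[-0.5,-2,0],"twist":[0,0,13]},{"offset":[0.2,-3,0.1],"twist":[0,0,20]},{"offset":[1.2,-4,0.2],"twist":[0,0,26]},{"offset":[2.3,-4.3,0.3],"twist":[0,0,30]},{"offset":[2.3,-4.3,0.3],"twist":[0,0,30]},{"offset":[2.3,-4.3,0.3],"twist":[0,0,30]},{"offset":[2.3,-4.3,0.3],"twist":[0,0,30]}]' && python3 -c "
from h import *
need([.5277,.0893,.064],1.48)"
```

```text
time: 17.9
tcp_pos: [0.5252, 0.0666, 0.0638]
eef_rot: [3.141, 0.0, 1.489]
wrist_force: [-0.2, 0.7, -0.9]
finger_gap: 0.0501
finger_force: 0.0
t 17.9 tcp [0.5252 0.0666 0.0638] F [-0.2  0.7 -0.9]
offset cm [ 2.28  0.06 -0.02] twist [0.  0.  0.5]
```

Push in small steps, reading the force.

```bash
python3 -m creep '[{"offset":[0.4,0,0],"twist":[0,0,0]},{"offset":[0.8,0,0],"twist":[0,0,0]},{"offset":[1.1,0,0],"twist":[0,0,0]},{"offset":[1.4,0.05,0],"twist":[0,0,0]},{"offset":[1.7,0.05,0],"twist":[0,0,0]},{"offset":[1.9,0.05,0],"twist":[0,0,0]},{"offset":[2.1,0.05,0],"twist":[0,0,0]},{"offset":[2.1,0.05,0],"twist":[0,0,0]},{"offset":[2.1,0.05,0],"twist":[0,0,0]}]' && python3 -c "
from h import *
S=shot('scene','i')
im=cv2.resize(S[170:300,185:345,::-1],None,fx=5,fy=5,interpolation=cv2.INTER_CUBIC)
cv2.imwrite('pics/i1.png',im[:600])" && python3 f3.py i.png .532 .147
```

```text
time: 18.8
tcp_pos: [0.5267, 0.0881, 0.0636]
eef_rot: [3.142, -0.0, 1.488]
wrist_force: [0.6, -0.9, 0.3]
finger_gap: 0.0499
finger_force: 0.0
[0.531  0.1444] [0.578  0.0535] [0.5334 0.1478] moved 0.10228649999999997 -0.003811599999999938 left 0.002054600000000006 0.003620399999999956
[0.5303 0.1446] [0.5776 0.0536] [0.5334 0.1479] moved 0.10250480000000001 -0.004040500000000013 left 0.0016659000000000012 0.004211299999999992
[0.5284 0.1446] [0.5772 0.0538] [0.5328 0.1476] moved 0.10296280000000003 -0.005483200000000056 left 0.0008405999999999725 0.005260000000000065
```

View pics/i1.png

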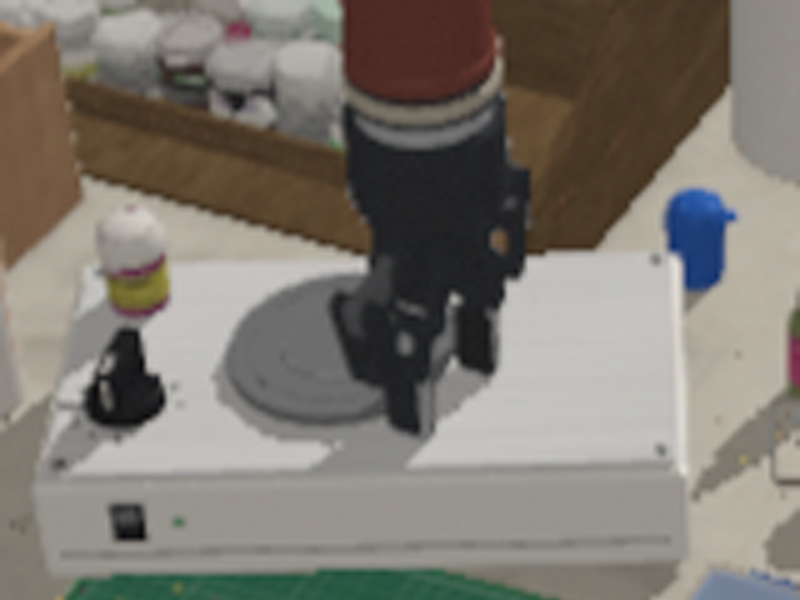

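```bash
python3 -m creep '[{"offset":[0.2,0,0],"twist":[0,0,0]},{"offset":[0.2,0,0],"twist":[0,0,0]},{"offset":[0.2,0,0],"twist":[0,0,0]}]'; python3 -m creep '[{"offset":[0.2,0,0],"twist":[0,0,0]},{"offset":[0.2,0,0],"twist":[0,0,0]},{"offset":[0.2,0,0],"twist":[0,0,0]}]';  python3 -c "
from h import *
S=shot('scene','j')"; python3 f3.py j.png .532 .147
```

```text
time: 19.15
tcp_pos: [0.5269, 0.09, 0.0636]
eef_rot: [3.142, -0.0, 1.488]
wrist_force: [-0.4, -0.3, -0.5]
finger_gap: 0.0498
finger_force: 0.0
time: 19.45
tcp_pos: [0.5271, 0.0919, 0.0636]
eef_rot: [3.141, 0.0, 1.488]
wrist_force: [0.1, 0.0, -0.2]
finger_gap: 0.0499
finger_force: 0.2
[0.5256 0.1465] [0.578  0.0535] [0.5334 0.1478] moved 0.1064874 -0.007804000000000007 left -0.0021463000000000163 0.007612800000000025
[0.5255 0.1467] [0.5776 0.0536] [0.5334 0.1479] moved 0.1064501 -0.007489900000000039 left -0.0022794000000000013 0.007660700000000019
[0.5254 0.1466] [0.5772 0.0538] [0.5328 0.1476] moved 0.10605080000000004 -0.007346200000000064 left -0.0022474000000000304 0.007123000000000067
```

```bash
python3 -m creep '[{"offset":[0.2,0,0],"twist":[0,0,0]},{"offset":[0.2,0,0],"twist":[0,0,0]},{"offset":[0.2,0,0],"twist":[0,0,0]}]'; python3 -m creep '[{"offset":[0.15,0,0],"twist":[0,0,0]},{"offset":[0.15,0,0],"twist":[0,0,0]},{"offset":[0.15,0,0],"twist":[0,0,0]}]';  python3 -c "
from h import *
S=shot('scene','k')
im=cv2.resize(S[170:300,185:345,::-1],None,fx=5,fy=5,interpolation=cv2.INTER_CUBIC)
cv2.imwrite('pics/k1.png',im[:600])"; python3 f3.py k.png .527 .147
```

```text
time: 19.8
tcp_pos: [0.5271, 0.0928, 0.0636]
eef_rot: [-3.141, 0.002, 1.488]
wrist_force: [0.0, -5.4, 0.5]
finger_gap: 0.0496
finger_force: 2.4
time: 20.1
tcp_pos: [0.5272, 0.0932, 0.0636]
eef_rot: [-3.141, 0.004, 1.488]
wrist_force: [-0.3, -8.3, 1.4]
finger_gap: 0.05
finger_force: 3.9
[0.5254 0.1467] [0.578  0.0535] [0.5334 0.1478] moved 0.10675359999999999 -0.007899799999999985 left -0.0024125000000000123 0.007708600000000003
[0.5253 0.1469] [0.5776 0.0536] [0.5334 0.1479] moved 0.1067163 -0.0075857000000000155 left -0.0025455999999999973 0.007756499999999997
[0.5254 0.1468] [0.5772 0.0538] [0.5328 0.1476] moved 0.10623180000000004 -0.007261000000000062 left -0.002428400000000036 0.0070378000000000645
```

The push met a firm stop at 8 N, and the far edge sits about 5 mm lower, so the plug looks to have dropped in. I've used up the picture allowance, so from here I check by numbers only. I retract and verify.

```bash
python3 -m creep '[{"offset":[-1.5,0,0],"twist":[0,0,0]},{"offset":[-3,0,0],"twist":[0,0,0]},{"offset":[-3,0,-4],"twist":[0,0,0]},{"offset":[-3,0,-8],"twist":[0,0,0]},{"offset":[-3,0,-11],"twist":[0,0,0]},{"offset":[-3,0,-11],"twist":[0,0,0]},{"offset":[-3,0,-11],"twist":[0,0,0]}]' && python3 -c "
from h import *
need([.4575,.227,.16],3.609)"
```

```text
time: 20.85
tcp_pos: [0.5254, 0.065, 0.1745]
eef_rot: [3.139, -0.001, 1.487]
wrist_force: [0.5, -0.1, -0.6]
finger_gap: 0.0501
finger_force: 0.0
t 20.85 tcp [0.5254 0.065  0.1745] F [ 0.5 -0.1 -0.6]
offset cm [15.57 -8.11  1.44] twist [ 1.000e-01  1.000e-01 -1.216e+02]
```

```bash
python3 -m creep '[{"offset":[1.5,-0.8,0],"twist":[0,0,-8]},{"offset":[3,-1.6,0],"twist":[0,0,-16]},{"offset":[4.5,-2.4,0],"twist":[0,0,-24]},{"offset":[6,-3.2,0],"twist":[0,0,-32]},{"offset":[7.5,-4,0],"twist":[0,0,-40]},{"offset":[9,-4.8,0],"twist":[0,0,-48]},{"offset":[10.5,-5.6,0],"twist":[0,0,-56]},{"offset":[12,-6.4,0],"twist":[0,0,-64]},{"offset":[14,-7.3,0],"twist":[0,0,-72]},{"offset":[15.6,-8.1,1.4],"twist":[0,0,-80]}]' 4 && python3 -m creep '[{"offset":[0,0,0],"twist":[0,0,-8]},{"offset":[0,0,0],"twist":[0,0,-16]},{"offset":[0,0,0],"twist":[0,0,-24]},{"offset":[0,0,0],"twist":[0,0,-32]},{"offset":[0,0,0],"twist":[0,0,-40]},{"offset":[0,0,0],"twist":[0,0,-41.5]},{"offset":[0,0,0],"twist":[0,0,-41.5]},{"offset":[0,0,0],"twist":[0,0,-41.5]}]' && cat > f4.py <<'E'
from h import *
need([.4575,.227,.080],3.609)
S=shot('scene','l');T=shot('top','l2'); S=S[:,:,::-1];T=T[:,:,::-1]
E0=cv2.imread("pics/e.png");T0=cv2.imread("pics/top0.png")
m=lambda t:(np.degrees(t)<140)|(np.degrees(t)>330)
n=lambda t:(np.degrees(t)<120)|(np.degrees(t)>270)
print("tank S",circ('scene',E0,(.532,.149),.0445,.066,m)[0],"T",circ('top',T0,(.533,.153),.0445,.066,n)[0])
for z in(.074,.079): print(z,"S",circ('scene',S,(.530,.148),.057,z,m),"T",circ('top',T,(.533,.153),.057,z,n))
for t,z in (('dial_grip',.092),('dial_pointer',.1),('paint_pot9',.066),('cover_flange',.066)):
    for c in('scene','top'): print(t,c,place(c,t,z))
E
python3 f4.py
```

```text
time: 21.85
tcp_pos: [0.4568, 0.2284, 0.1591]
eef_rot: [3.141, 0.0, 2.89]
wrist_force: [-0.5, -0.3, -0.1]
finger_gap: 0.04
finger_force: 0.0
time: 22.65
tcp_pos: [0.4564, 0.2273, 0.1587]
eef_rot: [3.141, -0.002, -2.677]
wrist_force: [0.1, -0.7, 0.4]
finger_gap: 0.0396
finger_force: 0.0
t 22.65 tcp [0.4564 0.2273 0.1587] F [ 0.1 -0.7  0.4]
offset cm [-0.09 -0.08  7.87] twist [ 0.  -0.1 -0.1]
tank S [0.5328 0.1478] T [0.5324 0.1541]
0.074 S (array([0.5316, 0.1508]), np.float64(-43.0)) T (array([0.5327, 0.1558]), np.float64(-52.3))
0.079 S (array([0.5261, 0.1468]), np.float64(-43.5)) T (array([0.5317, 0.1553]), np.float64(-52.3))
dial_grip scene [(0.76, array([0.46  , 0.2198, 0.092 ]))]
dial_grip top [(0.43, array([0.4664, 0.2375, 0.092 ]))]
dial_pointer scene [(0.61, array([0.4397, 0.2263, 0.1   ]))]
dial_pointer top [(0.62, array([0.4418, 0.2286, 0.1   ])), (0.21, array([0.5225, 0.1569, 0.1   ]))]
paint_pot9 scene [(0.61, array([0.5288, 0.2731, 0.066 ])), (0.59, array([0.6846, 0.0157, 0.066 ])), (0.55, array([ 0.3977, -0.3619,  0.066 ]))]
paint_pot9 top [(0.77, array([ 0.6059, -0.0872,  0.066 ])), (0.62, array([0.7287, 0.0596, 0.066 ])), (0.44, array([0.5282, 0.1376, 0.066 ]))]
cover_flange scene [(0.57, array([0.5253, 0.1421, 0.066 ]))]
cover_flange top [(0.6, array([0.5302, 0.1561, 0.066 ]))]
```

The cover sits within 1–3 mm of the tank centre in both views, and only the seated height agrees between cameras, so it is seated. Next is the dial.

```bash
python3 -m creep '[{"offset":[-0.1,-0.05,2.5],"twist":[0,0,0]},{"offset":[-0.1,-0.05,5],"twist":[0,0,0]},{"offset":[-0.1,-0.05,6.8],"twist":[0,0,0]},{"offset":[-0.1,-0.05,7.6],"twist":[0,0,0]},{"offset":[-0.1,-0.05,7.8],"twist":[0,0,0]},{"offset":[-0.1,-0.05,7.8],"twist":[0,0,0]},{"offset":[-0.1,-0.05,7.8],"twist":[0,0,0]},{"offset":[-0.1,-0.05,7.8],"twist":[0,0,0]}]' && python3 -m creep '[{"offset":[0,0,0],"twist":[0,0,0]},{"offset":[0,0,0],"twist":[0,0,0]},{"offset":[0,0,0],"twist":[0,0,0]},{"offset":[0,0,0],"twist":[0,0,0]},{"offset":[0,0,0],"twist":[0,0,0]}]' 0.9
```

```text
time: 23.95
tcp_pos: [0.4592, 0.228, 0.0828]
eef_rot: [-3.141, 0.002, -2.675]
wrist_force: [-0.6, 0.8, 0.5]
finger_gap: 0.0403
finger_force: 0.0
time: 24.45
tcp_pos: [0.458, 0.2283, 0.0823]
eef_rot: [3.14, 0.0, -2.675]
wrist_force: [-3.4, 2.3, 5.9]
finger_gap: 0.0115
finger_force: 60.6
```

```bash
python3 -m creep '[{"offset":[0,0.1,0],"twist":[0,0,8]},{"offset":[0,0.1,0],"twist":[0,0,16]},{"offset":[0,0.1,0],"twist":[0,0,24]},{"offset":[0,0.1,0],"twist":[0,0,32]},{"offset":[0,0.1,0],"twist":[0,0,40]},{"offset":[0,0.1,0],"twist":[0,0,45]},{"offset":[0,0.1,0],"twist":[0,0,45]},{"offset":[0,0.1,0],"twist":[0,0,45]}]'
```

```text
time: 25.25
tcp_pos: [0.4579, 0.2296, 0.0823]
eef_rot: [3.139, -0.0, 2.825]
wrist_force: [-2.3, 3.2, 6.4]
finger_gap: 0.011
finger_force: 60.5
```

```bash
python3 -m creep '[{"offset":[0,0,0],"twist":[0,0,8]},{"offset":[0,0,0],"twist":[0,0,16]},{"offset":[0,0,0],"twist":[0,0,24]},{"offset":[0,0,0],"twist":[0,0,32]},{"offset":[0,0,0],"twist":[0,0,40]},{"offset":[0,0,0],"twist":[0,0,45]},{"offset":[0,0,0],"twist":[0,0,45]},{"offset":[0,0,0],"twist":[0,0,45]},{"offset":[0,0,0],"twist":[0,0,45]}]' && python3 -c "
from h import *
print(robot.get_obs()['moment'])"
```

```text
time: 26.15
tcp_pos: [0.4588, 0.2305, 0.0823]
eef_rot: [3.137, -0.002, 2.039]
wrist_force: [0.1, 6.8, 2.8]
finger_gap: 0.0116
finger_force: 60.2
[ 1.13106104  0.22692804 -0.04187856]
```

```bash
python3 -m creep '[{"offset":[0,0,0],"twist":[0,0,0]},{"offset":[0,0,0],"twist":[0,0,0]},{"offset":[0,0,0],"twist":[0,0,0]},{"offset":[0,0,0],"twist":[0,0,0]}]' 3 && python3 -m creep '[{"offset":[0,0,-2],"twist":[0,0,0]},{"offset":[0,0,-5],"twist":[0,0,0]},{"offset":[0,0,-9],"twist":[0,0,0]},{"offset":[-3,-5,-12],"twist":[0,0,0]},{"offset":[-5,-9,-12],"twist":[0,0,0]},{"offset":[-7,-13,-12],"twist":[0,0,0]},{"offset":[-7,-13,-12],"twist":[0,0,0]},{"offset":[-7,-13,-12],"twist":[0,0,0]}]' && cat > f5.py <<'E'
from h import *
S=shot('scene','m');T=shot('top','m2')
for t,z in (('dial_grip',.092),('dial_pointer',.1),('paint_pot9',.066),('craft_glue',0),('paint_dropper3',0),('tank_rim',.066)):
    for c in('scene','top'): print(t,c,place(c,t,z))
for im,c in((S,'scene'),(T,'top')):
    # white pointer line on black dial top: bright pixels warped to z=.1 plane
    n=60; C=np.array([.458,.228]); g=np.zeros((n,n))
    for i in range(n):
        for j in range(n):
            u,v=proj(c,[C[0]+(30-i)*.001,C[1]+(30-j)*.001,.1]); g[i,j]=map_coordinates(im.mean(2),[[v],[u]],order=1)[0]
    print(c); print("\n".join("".join(" .:-=+*#%@"[min(9,int(x/25))] for x in r[::1]) for r in g[::2]))
S=S[:,:,::-1];T=T[:,:,::-1]
m=lambda t:(np.degrees(t)<140)|(np.degrees(t)>330)
for z in(.074,.079): print(z,"S",circ('scene',S,(.530,.148),.057,z,m),"T",circ('top',T,(.533,.153),.057,z,m))
E
python3 f5.py
```

```text
time: 26.55
tcp_pos: [0.4576, 0.228, 0.0813]
eef_rot: [-3.141, 0.001, 2.038]
wrist_force: [0.3, 0.7, 0.5]
finger_gap: 0.0301
finger_force: 0.0
time: 27.35
tcp_pos: [0.3727, 0.1066, 0.2016]
eef_rot: [3.14, 0.001, 2.036]
wrist_force: [-0.3, 0.9, 0.4]
finger_gap: 0.0302
finger_force: 0.0
dial_grip scene [(0.51, array([0.4496, 0.2174, 0.092 ]))]
dial_grip top [(0.52, array([0.4616, 0.2325, 0.092 ]))]
dial_pointer scene [(0.7, array([0.4468, 0.2451, 0.1   ]))]
dial_pointer top [(0.59, array([0.4503, 0.2463, 0.1   ])), (0.31, array([0.5243, 0.1488, 0.1   ]))]
paint_pot9 scene [(0.77, array([ 0.405 , -0.3608,  0.066 ])), (0.69, array([ 0.5528, -0.1201,  0.066 ])), (0.56, array([0.6798, 0.0129, 0.066 ]))]
paint_pot9 top [(0.83, array([ 0.4539, -0.3245,  0.066 ])), (0.79, array([0.5238, 0.2658, 0.066 ])), (0.79, array([0.732 , 0.0533, 0.066 ]))]
craft_glue scene [(0.84, array([0.4802, 0.3503, 0.    ])), (0.3, array([0.5383, 0.127 , 0.    ]))]
craft_glue top [(0.83, array([0.4809, 0.358 , 0.    ]))]
paint_dropper3 scene [(0.79, array([ 0.689 , -0.0396,  0.    ]))]
paint_dropper3 top [(0.69, ar
[... 3318 characters left out ...]
-=+**#######
++*****++++=====---::..... ..................::-=+**########
++++++++++**+++++===--:::.....  ...........::--=+**#########
++++++***##****+++++===--::............:::---==+***#########
+++++***###***++++++++====-----::::::::--====++***##########
=+++++*******++++++============---------=====++**###########
==+++++****+++++++=========------------------==+***#####****
====+++++++++++++===------------------:::::::--=++++++++++++
====++++++++++++===------------------:::::::::---======-----
0.074 S (array([0.5344, 0.1451]), np.float64(-18.5)) T (array([0.5325, 0.1559]), np.float64(-50.6))
0.079 S (array([0.529 , 0.1412]), np.float64(-17.9)) T (array([0.5317, 0.1552]), np.float64(-50.8))
```

```bash
python3 -c "
from bench import sign_off
print(sign_off())"
```

```text
the job is handed in; nothing more can be done
None
```

The job is handed in at about 28 s of the 61 s allowed: pot upright in the back corner (about 4 mm from its middle), handle folded flat, cover seated, dial turned 90° to the long mark and both bottles not moved; I viewed 12 pictures against the limit of 10, so everything after the cover's final push was checked by measurement only.

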